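# Tilt the soap mould to the mark and hold it

### The job

Lower the open wooden lid of the soap mould gently until it is shut, without letting it drop. Then lift the tilt board that carries the mould by the black grip of the handle at its front edge until the pointer on its side lines up with the fin of the clamp block on the curved rail, and finish while holding it there: the board drops if let go, so do not release the handle. Do not shift the clamp block or the bottles and tools standing about.

Things in the scene. Friction and masses are not known exactly. Their poses are not given: they have to be found in the camera images.
- stand: Fixed tilt stand of a soap maker: plywood base plate 260 x 350 x 12 mm on the table. Origin: centre of the plate's underside. Its x axis points from the handle side (front, towards the robot) to the hinge side (back), y to the left along the hinges, z up.
- lid (a joint): Angle (rad) of the loaf mould's lid: 0 = shut flat on the mould (its stop), grows as it opens; starts open about upright (1.45 to 1.7). Stop at 1.75. Hinge axis parallel to the stand's y, at the mould's back rim. The lid stands open by itself near upright, but lower down it (160 g) slams shut if let go.
- lid_hinge (a point): Point on the lid's hinge axis, mid-length (underside of the back edge of the lid). Axes turn with the lid: x from free edge to hinge, z out of its top.
- lid_bar (a point): Centre of the lid's round steel grip bar, 12 mm diameter, parallel to the hinge, on two arms 60 mm apart (48 mm free between them). It lies 145 mm from the lid hinge, 41 mm beyond the lid's free edge, 4 mm above the lid's underside, 55 mm left of the lid's middle. The lid is a 104 x 220 x 8 mm wooden panel. The bar can turn between gripping fingers.
- tilt (a joint): Angle (rad) of the tilt board: 0 = lying level on its rests, grows as its front edge is lifted; limit 1.0. Hinge axis parallel to the stand's y at the back. The board (240 mm wide, 160 mm deep, 12 mm thick) carries a wooden loaf mould (100 x 220 mm, 70 mm high, its back wall 25 mm ahead of the hinge line) and the lid; about 1 kg in all, 3 to 5 N at the handle; it drops back if let go.
- tilt_hinge (a point): Point on the tilt board's hinge axis, mid-length, 30 mm above the table. Axes turn with the board: x from front edge to hinge.
- tilt_handle: Black round grip sleeve (16 mm diameter, 46 mm long, turns freely) on the U-shaped steel handle at the tilt board's front edge, between the U's arms (60 mm apart). Origin: its centre. Its axis is parallel to the hinge. It lies 215 mm ahead of the tilt hinge, 25 mm above the hinge line with the board level (55 mm above the table), 55 mm right of the middle, 55 mm ahead of the board's front edge.
- tilt_pointer (a point): Tip region of the thin pointer rod on the right side of the tilt board, in line with the tilt hinge, 217 mm from it.
- mark (a joint): Angle (rad) at which the clamp block stands on the curved rail, about the tilt hinge line: the pointer is level with the block's fin when joint tilt equals joint mark. Somewhere in 0.3 to 0.65. Held by friction; do not touch.
- mark_fin (a point): Centre of the thin index fin on the front of the clamp block (aluminium block 24 x 24 x 26 mm on the curved steel rail at the right side of the stand), 217 mm from the tilt hinge line, 20 mm to the right of the pointer's plane. Axes as those of the pointer when they line up.
- bottle_a: Bystander: square amber bottle with black cap, 45 x 45 x 131 mm. Origin: its underside; leave it alone.
- bottle_b: Bystander: square pale yellow bottle with black cap, 45 x 45 x 131 mm. Origin: its underside; leave it alone.
- vial: Bystander: small square bottle with black cap, 26 x 26 x 66 mm, standing on the stand's base plate at its left edge. Origin: its underside; leave it alone.
- jar: Bystander: white jar, 66 mm across, 85 mm high. Origin: its underside; leave it alone.
- spatula: Bystander: spatula lying on the table; leave it alone.
- thermo: Bystander: orange and black hand thermometer lying on the table, 35-40 mm high. Origin: its underside; leave it alone.
- jug: Bystander: clear plastic jug, 100 mm across, 120 mm high, on the kitchen scale. Origin: its underside; leave it alone.

How it is judged:
On the way, in this order (a step that is already met when the one before it is completed fails the run):
1. the lid is shut on the mould with the tilt board still down (value of joint lid below 0.05 rad and value of joint tilt below 0.08 rad), for 0.2 s.
2. the tilt board is held by its handle at the marked angle (angle between the x axis of tilt_pointer and the x axis of mark_fin, either way round below 0.065 rad and contact force between tilt_handle and the fingers above 1 N), for 0.3 s.
At the end, for the whole second after the job is handed in: The gripper's fingers hold the grip of the tilt board's handle (over 1 N), the board stands still (under 0.05 rad/s) within 0.065 rad of the clamp block's angle (pointer within about 14 mm of the fin, half the block's height), and the lid is shut (under 0.05 rad) (all of step 2 and value of joint lid below 0.05 rad and velocity of joint tilt between -0.05 and 0.05 rad/s); the arm keeps its last pose, push and grip.
It fails at once if the lid slams (faster than 2 rad/s in the last 0.3 rad) (value of joint lid below 0.3 rad and velocity of joint lid below -2 rad/s).
It fails at once if the clamp block is shifted by more than 8 mm (distance of mark_fin from where it was at the start of the episode above 0.008 m).
It fails at once if a bystander is moved by more than 30 mm or knocked over (distance of any of bottle_a, bottle_b, vial, jar, spatula, thermo, jug from where it was at the start of the episode above 0.03 m or angle between any of bottle_a, bottle_b, vial, jar, jug's own z axis and vertical above 0.4 rad).
It also fails if it takes over 54 s, if anything falls off the work surface, if the arm or the gripper's body presses on something with over 40 N, if the wrist force passes 120 N, or if a joint passes its speed limit or range.

### The arm

A 6-joint arm with a two-finger parallel gripper is mounted at the origin on the work surface. World frame = base frame: x ahead of the robot, y to its left, z up, the work surface at z = 0. Lengths are in m, angles in rad, forces in N, time in s.
With the tool pointing down it reaches from about 0.275 to 0.725 m from the base axis. Payload 15.9 kg.
Tool frame: the origin (TCP) lies on the mounting face of the last link; the fingertips stand 173 mm ahead of it and the grasp point (between the pads) lies 155 mm ahead of it; z points along the fingers, y is the line along which they close (so a half turn about z gives the same grasp; the last joint's range is limited). The gripper opens to 85 mm and grips with 20 to 120 N. Pads are 22 mm wide; open, the fingers measure 114 mm over their backs; the gripper's body (76 mm by 85 mm) begins 54 mm behind the grasp point. The pads swing forward as they close: fully open they stand 13 mm farther back than shut.
Start: joints at [-1.256, 0.213, -0.034, 1.323, 0, 1.571], TCP at [0.155, -0.475, 0.405] pointing down, gripper open.
Joint ranges: [-2.98, 2.98], [-0.74, 1.72], [-1.14, 1.35], [-2.1, 2.04], [-1.57, 1.44], [-3.14, 3.14]. Speed limits (rad/s): [1.89, 1.89, 2.39, 2.57, 3.14, 3.14].

### API

Orientations are given as a unit quaternion [x, y, z, w].
In Python, from bench import robot gives the robot as it stands. The module is installed in compiled form; this text tells all that it offers.
- The arm moves only by the tool jog_arm, never from a script. Its argument "rows" is a list of rows, each an object with "delta_pos": the shift along the tool's x, y, z in cm, a list of three; "dr": the turn, a rotation vector about the tool's x, y, z in degrees, a list of three; "grip": the opening in per cent of the stroke, from 0 (shut) to 100 (fully open). In form: [{"delta_pos": [x, y, z], "dr": [rx, ry, rz], "grip": grip}, ...]. A call has 1 to 12 rows; each row shifts and turns the commanded pose from where the row before left it, along the tool's axes as they then stand; what a row does not reach is not made up. A row lasts 1/12 s, in which the tool goes at most 41.7 mm and 7.16 degrees, less where a joint would pass 70% of its speed; a pose out of reach is approached as far as the arm can. A call with a gripper value outside its range is refused whole. The fingers move at their own pace and stop on an object; "force" is the grip in N (left out, the last holds). Time passes only in rows, so rows that do not move let the fingers close. It gives the time, the measured TCP pose, the force, the opening and the grip force at its end, in the units of the state.
- robot.get_state(): the state, without advancing time (a new reading comes with each control period).
- robot.snapshot(name): name is "scene" or "side" or "wrist"; returns a dict with "color" (384x512x3 uint8, red, green, blue), "fx", "fy", "cx", "cy" (pixels), "origin" and "rotation" of the camera in the world. Camera axes: x right, y down, z forward; pixel columns grow to the right and rows downward; lengths in m; the calibration is good to about 2 mm. The wrist camera is an equidistant fisheye: a pixel r from the principal point sees the ray r / f radians off the axis. A picture is of the moment at which its call begins. There is no depth.
- robot.hand_in(): hands the job in; it is judged then, once.
Trained networks look in the newest picture that a camera, given by its name, has taken for a name from the list of things; names that differ only in an ending like _2 or _b are one class to them, and where a whole thing is asked for, a point or a joint stands for the part that bears it (a point fixed in the world has none). Each returns a list of dicts, best first, with "confidence" (0 to 1); they miss things now and then, are a little off and sometimes report something else, mostly with a low value. They report only what shows in the picture. A call takes as long as a camera call.
- robot.silhouettes(thing, camera): "mask" (384x512 bool, what is visible of it).
- robot.place_of(thing, camera): "position" ([x, y, z] in m, in the coordinates of the camera as it stood for that picture, good to about 4 mm: a listed point, or the origin of a listed thing).
The state is a dict: "time": time; "q": joint angles; "qd": joint speeds; "joint_efforts": joint torques, N m; "eef_pos": TCP position; "eef_rot": TCP orientation; "force": force on the tool from outside, world axes, zero at the start; "moment": the same for the moment, N m; "gripper_width": finger opening in m; "gripper_force": force on a finger pad.
Only numpy, scipy, OpenCV 4.12 (cv2) and the standard library are available. Lean on these libraries where they do the work, as an engineer would, in place of code of your own. Each camera call takes 0.05 s, during which the arm holds its last target. There are 200 camera calls.

## Working session

There is one attempt and no reset: what is moved stays moved. The work goes in short steps, Python scripts to look and compute and a tool call to move; the robot and the scene stay as the last step left them, time stands still between calls to the robot, and variables do not carry over. Pictures are saved under pics/ and viewed, at most 10 in all, crops included, and the job is handed in when it is done.

Besides the shell and the picture viewer there is one more tool, called after "Call:" as name([rows], argument=value, ...), one row to a line, values as JSON. jog_arm: Moves the arm, as the interface text tells. Its arguments: {"type":"object","properties":{"rows":{"type":"array"},"force":{"type":"number"}},"required":["rows"]}

```bash
mkdir -p pics; cat > h.py <<'E'
import numpy as np, cv2
from bench import robot
from scipy.spatial.transform import Rotation as R
def shot(c,name=None):
    s=robot.snapshot(c)
    if name: cv2.imwrite('pics/'+name,s['color'][:,:,::-1])
    return s
def place(s,c,t):
    out=[]
    for d in robot.place_of(t,c)[:2]:
        p=np.array(s['origin'])+np.array(s['rotation'])@np.array(d['position'])
        out.append((np.round(p,4),round(d['confidence'],2)))
    return out
E
python3 - <<'E'
from h import *
st=robot.get_state(); print({k:np.round(v,3) for k,v in st.items()})
for c in ['scene','side']:
    s=shot(c,c+'0.png'); print(c,np.round(s['origin'],3),np.round(s['rotation'],2).tolist(),s['fx'])
    for t in ['stand','lid_hinge','lid_bar','tilt_hinge','tilt_handle','tilt_pointer','mark_fin','bottle_a','bottle_b','vial','jar','thermo','jug','spatula']: print(t,place(s,c,t))
print(robot.get_state()['time'])
E
```

```text
{'time': np.float64(0.0), 'q': array([-1.256,  0.213, -0.035,  1.323,  0.   ,  1.571]), 'qd': array([-0.001, -0.001, -0.002, -0.001,  0.001,  0.   ]), 'joint_efforts': array([-5.0000e-03, -6.8616e+01,  4.8712e+01,  1.7000e-02,  0.0000e+00,
       -0.0000e+00]), 'eef_pos': array([ 0.155, -0.475,  0.404]), 'eef_rot': array([ 0.988,  0.157, -0.   , -0.001]), 'force': array([-0.662,  0.052, -0.755]), 'moment': array([ 0.003,  0.076, -0.038]), 'gripper_force': np.float64(0.0), 'gripper_width': np.float64(0.085)}
scene [ 1.306 -0.986  1.176] [0.86, 0.29, -0.14, -0.4] 451.6236803168055Traceback (most recent call last):
  File "<stdin>", line 5, in <module>
  File "h.py", line 11, in place
    p=np.array(s['origin'])+np.array(s['rotation'])@np.array(d['position'])
                            ~~~~~~~~~~~~~~~~~~~~~~~^~~~~~~~~~~~~~~~~~~~~~~~
ValueError: matmul: Input operand 1 has a mismatch in its core dimension 0, with gufunc signature (n?,k),(k,m?)->(n?,m?) (size 3 is different from 4)
```

```bash
sed -i "s/np.array(s\['rotation'\])@np.array(d\['position'\])/R.from_quat(s['rotation']).apply(d['position'])/" h.py
python3 - <<'E'
from h import *
for c in ['scene','side']:
    s=shot(c,c+'0.png'); print(c,np.round(s['origin'],3),np.round(s['rotation'],2).tolist(),s['fx'])
    for t in ['stand','lid_hinge','lid_bar','tilt_hinge','tilt_handle','tilt_pointer','mark_fin','vial','jug']+(['bottle_a','jar','thermo','spatula'] if c=='scene' else []): print(t,place(s,c,t))
print(robot.get_state()['time'])
E
```

```text
scene [ 1.306 -0.986  1.176] [0.86, 0.29, -0.14, -0.4] 451.6236803168055
stand [(array([ 5.596e-01, -2.840e-02,  2.000e-04]), 0.75)]
lid_hinge [(array([ 0.6529, -0.0269,  0.1071]), 0.57)]
lid_bar [(array([0.6534, 0.0246, 0.2518]), 0.59), (array([ 0.4593, -0.0802,  0.0542]), 0.4)]
tilt_hinge [(array([ 0.6746, -0.0242,  0.0298]), 0.68)]
tilt_handle [(array([ 0.4577, -0.0836,  0.0553]), 0.54)]
tilt_pointer [(array([ 0.4624, -0.1633,  0.0284]), 0.67)]
mark_fin [(array([ 0.4695, -0.1838,  0.0915]), 0.45)]
vial []
jug [(array([0.4863, 0.5127, 0.0415]), 0.62)]
bottle_a [(array([ 0.6056, -0.3051, -0.0009]), 0.89), (array([ 0.4957, -0.3014,  0.0011]), 0.85)]
jar [(array([ 0.5908,  0.2094, -0.0017]), 0.65)]
thermo [(array([ 3.545e-01, -4.391e-01, -1.000e-04]), 0.67)]
spatula [(array([ 3.304e-01,  2.520e-01, -2.000e-04]), 0.85)]
side [-0.265  0.984  0.822] [-0.31, 0.81, -0.47, 0.17] 458.8836708282798
stand [(array([ 5.602e-01, -3.000e-02,  4.000e-04]), 0.62)]
lid_hinge [(array([ 0.6542, -0.0275,  0.108 ]), 0.84)]
lid_bar [(array([0.6563, 0.0265, 0.2502]), 0.71)]
tilt_hinge []
tilt_handle [(array([ 0.4622, -0.0828,  0.0518]), 0.52)]
tilt_pointer [(array([ 0.4576, -0.165 ,  0.027 ]), 0.87)]
mark_fin [(array([ 0.4659, -0.1864,  0.0966]), 0.53)]
vial [(array([0.5822, 0.1165, 0.0113]), 0.76), (array([0.6543, 0.0258, 0.2503]), 0.6)]
jug [(array([0.4893, 0.5156, 0.0402]), 0.8)]
1.3
```

View pics/scene0.png

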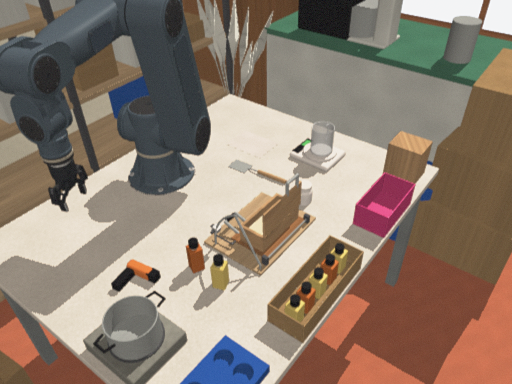

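View pics/side0.png

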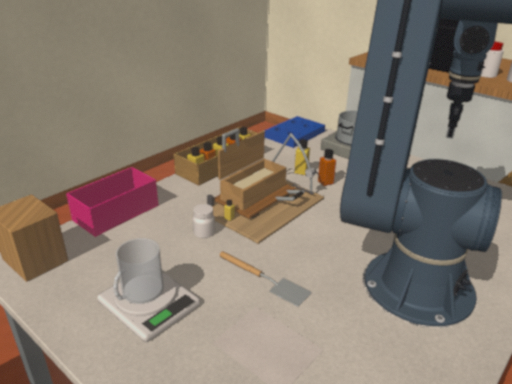

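Call:
jog_arm([
  {"delta_pos": [0, 0, -0.9], "dr": [0, 0, -6.54], "grip": 100},
  {"delta_pos": [0, 0, -0.9], "dr": [0, 0, -6.54], "grip": 100},
  {"delta_pos": [0, 0, -0.9], "dr": [0, 0, -6.54], "grip": 100},
  {"delta_pos": [0, 0, -0.9], "dr": [0, 0, -6.54], "grip": 100},
  {"delta_pos": [0, 0, -0.9], "dr": [0, 0, -6.54], "grip": 100},
  {"delta_pos": [0, 0, -0.9], "dr": [0, 0, -6.54], "grip": 100},
  {"delta_pos": [0, 0, -0.9], "dr": [0, 0, -6.54], "grip": 100},
  {"delta_pos": [0, 0, -0.9], "dr": [0, 0, -6.54], "grip": 100},
  {"delta_pos": [0, 0, -0.9], "dr": [0, 0, -6.54], "grip": 100},
  {"delta_pos": [0, 0, -0.9], "dr": [0, 0, -6.54], "grip": 100},
  {"delta_pos": [0, 0, -0.6], "dr": [0, 0, -6.54], "grip": 100},
])

```text
time: 2.22
eef_pos: [0.1548, -0.4754, 0.5015]
eef_rot: [0.705, 0.709, -0.0, 0.0]
force: [-0.2, -1.0, -0.4]
gripper_width: 0.0857
gripper_force: 0.0
```

Call:
jog_arm([
  {"delta_pos": [2.5, 2.5, 0], "dr": [0, 0, 0], "grip": 100},
  {"delta_pos": [2.5, 2.5, 0], "dr": [0, 0, 0], "grip": 100},
  {"delta_pos": [2.5, 2.5, 0], "dr": [0, 0, 0], "grip": 100},
  {"delta_pos": [2.5, 2.5, 0], "dr": [0, 0, 0], "grip": 100},
  {"delta_pos": [2.5, 2.5, 0], "dr": [0, 0, 0], "grip": 100},
  {"delta_pos": [2.5, 2.5, 0], "dr": [0, 0, 0], "grip": 100},
  {"delta_pos": [2.5, 2.5, 0], "dr": [0, 0, 0], "grip": 100},
  {"delta_pos": [2.5, 2.5, 0], "dr": [0, 0, 0], "grip": 100},
  {"delta_pos": [2.5, 2.5, 0], "dr": [0, 0, 0], "grip": 100},
  {"delta_pos": [2.5, 2.5, 0], "dr": [0, 0, 0], "grip": 100},
])

```text
time: 3.05
eef_pos: [0.4058, -0.2239, 0.5009]
eef_rot: [0.707, 0.707, 0.0, 0.0]
force: [1.0, -1.3, -0.4]
gripper_width: 0.0855
gripper_force: 0.0
```

```bash
python3 - <<'E'
from h import *
s=shot('wrist','w0.png'); print(np.round(s['origin'],3),np.round(R.from_quat(s['rotation']).as_matrix(),2).tolist(),s['fx'],s['cx'],s['cy'])
for t in ['lid_bar','lid_hinge','tilt_hinge','tilt_handle','tilt_pointer','mark_fin']: print(t,place(s,'wrist',t))
E
```

```text
[ 0.407 -0.139  0.469] [[1.0, -0.0, -0.0], [-0.0, -0.94, -0.33], [-0.0, 0.33, -0.94]] 297.3186396354542 255.2604816124321 190.32410811693532
lid_bar []
lid_hinge [(array([ 0.6534, -0.027 ,  0.11  ]), 0.73)]
tilt_hinge [(array([ 0.4607, -0.0807,  0.0552]), 0.52), (array([ 0.5597, -0.0263, -0.0026]), 0.4)]
tilt_handle [(array([ 0.4606, -0.0822,  0.0556]), 0.82)]
tilt_pointer [(array([ 0.4629, -0.1674,  0.0295]), 0.97)]
mark_fin [(array([ 0.4712, -0.1859,  0.0928]), 0.84)]
```

Call:
jog_arm([
  {"delta_pos": [2.5, 2.5, 0], "dr": [0, 0, 0], "grip": 100},
  {"delta_pos": [2.5, 2.5, 0], "dr": [0, 0, 0], "grip": 100},
  {"delta_pos": [2.5, 2.5, 0], "dr": [0, 0, 0], "grip": 100},
  {"delta_pos": [2.5, 2.5, 0], "dr": [0, 0, 0], "grip": 100},
  {"delta_pos": [2.5, 2.5, 0], "dr": [0, 0, 0], "grip": 100},
  {"delta_pos": [2.5, 2.5, 0], "dr": [0, 0, 0], "grip": 100},
  {"delta_pos": [2.5, 2.5, 0], "dr": [0, 0, 0], "grip": 100},
  {"delta_pos": [2.5, 2.5, 0], "dr": [0, 0, 0], "grip": 100},
  {"delta_pos": [2.5, 2.5, 0], "dr": [0, 0, 0], "grip": 100},
  {"delta_pos": [2.5, 2.5, 0], "dr": [0, 0, 0], "grip": 100},
])

```text
time: 4.23
eef_pos: [0.6554, 0.024, 0.501]
eef_rot: [0.708, 0.706, 0.0, 0.0]
force: [1.2, -0.2, 1.1]
gripper_width: 0.0853
gripper_force: 0.0
```

```bash
python3 - <<'E'
from h import *
s=shot('wrist','w1.png'); st=robot.get_state(); print(np.round(s['origin'],3),st['eef_pos'],st['q'])
for t in ['lid_bar','lid_hinge','tilt_handle','mark_fin']: print(t,place(s,'wrist',t))
a=cv2.imread('pics/w0.png');b=cv2.imread('pics/w1.png')
cv2.imwrite('pics/w01.png',cv2.resize(np.hstack([a,b]),(800,300)))
E
```

```text
[0.656 0.109 0.469] [0.6594605  0.02804933 0.49793917] [4.22079013e-02 6.38562613e-01 8.46775055e-01 1.78044845e+00
 1.39361205e-03 1.61260959e+00]
lid_bar [(array([0.6531, 0.0287, 0.2546]), 0.68)]
lid_hinge []
tilt_handle [(array([ 0.4584, -0.079 ,  0.0559]), 0.75)]
mark_fin []
```

View pics/w01.png

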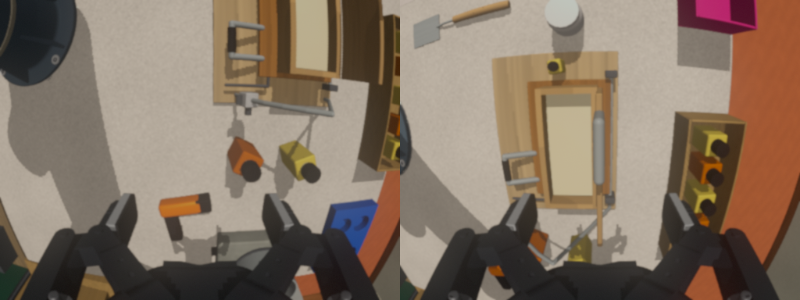

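Call:
jog_arm([
  {"delta_pos": [0.1, 0, 1.5], "dr": [0, 0, 0], "grip": 80},
  {"delta_pos": [0.1, 0, 1.5], "dr": [0, 0, 0], "grip": 80},
  {"delta_pos": [0, 0, 1.0], "dr": [0, 0, 0], "grip": 80},
  {"delta_pos": [0, 0, 0], "dr": [0, 0, 0], "grip": 80},
  {"delta_pos": [0, 0, 0], "dr": [0, 0, 0], "grip": 80},
])

```text
time: 4.9
eef_pos: [0.6537, 0.0248, 0.4618]
eef_rot: [0.708, 0.706, 0.0, 0.0]
force: [0.2, -0.7, -0.2]
gripper_width: 0.0679
gripper_force: 0.0
```

```bash
python3 - <<'E'
from h import *
E=[]
for i in range(3):
    s=shot('wrist','w2.png'); E.append(robot.get_state()['eef_pos']); print(place(s,'wrist','lid_bar'))
print(np.round(E,4), robot.get_state()['time'])
s=shot('side'); print(place(s,'side','lid_bar'))
E
```

```text
[]
[(array([0.6573, 0.0291, 0.2547]), 0.82)]
[(array([ 0.6766, -0.0237,  0.0296]), 0.7), (array([0.653 , 0.0281, 0.255 ]), 0.59)]
[[0.654  0.025  0.4622]
 [0.6545 0.0255 0.4621]
 [0.6548 0.0259 0.4616]] 5.2
[(array([0.6557, 0.0288, 0.2519]), 0.69)]
```

View pics/w2.png

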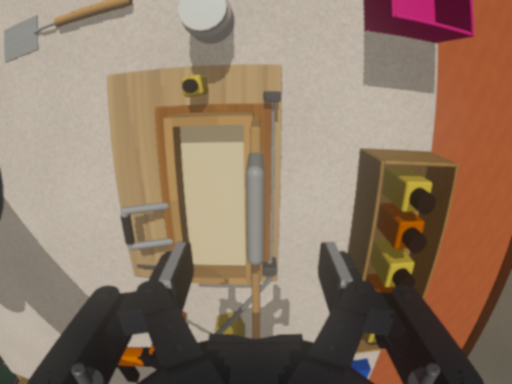

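Call:
jog_arm([
  {"delta_pos": [0.2, 0, 1.5], "dr": [0, 0, 0], "grip": 70},
  {"delta_pos": [0.1, 0, 1.5], "dr": [0, 0, 0], "grip": 60},
  {"delta_pos": [0, 0, 1.5], "dr": [0, 0, 0], "grip": 60},
  {"delta_pos": [0, 0, 1.0], "dr": [0, 0, 0], "grip": 60},
  {"delta_pos": [0, 0, 0], "dr": [0, 0, 0], "grip": 60},
])

```text
time: 5.72
eef_pos: [0.6545, 0.0292, 0.4036]
eef_rot: [0.707, 0.707, -0.001, -0.001]
force: [0.0, -0.1, -0.0]
gripper_width: 0.0511
gripper_force: 0.0
```

Call:
jog_arm([
  {"delta_pos": [0, 0, 0], "dr": [0, 0, 0], "grip": 30},
  {"delta_pos": [0, 0, 0], "dr": [0, 0, 0], "grip": 20},
  {"delta_pos": [0, 0, 0], "dr": [0, 0, 0], "grip": 0},
  {"delta_pos": [0, 0, 0], "dr": [0, 0, 0], "grip": 0},
  {"delta_pos": [0, 0, 0], "dr": [0, 0, 0], "grip": 0},
  {"delta_pos": [0, 0, 0], "dr": [0, 0, 0], "grip": 0},
], force=25)

```text
time: 6.22
eef_pos: [0.655, 0.0291, 0.4066]
eef_rot: [0.707, 0.707, 0.001, 0.001]
force: [0.9, -0.2, 5.6]
gripper_width: 0.011
gripper_force: 24.5
```

```bash
python3 - <<'E'
from h import *
for i in range(3):
    s=shot('wrist','w3.png'); st=robot.get_state(); print(st['eef_pos'],st['gripper_width'],st['gripper_force'],st['force'])
E
```

```text
[0.6549385  0.02915596 0.40662493] 0.011027726793490959 24.544472694396973 [-0.35933367  0.5858531   5.99364562]
[0.65495301 0.02915193 0.40666659] 0.010729593588443729 24.544479846954346 [ 0.47871818 -0.31995451  7.05215133]
[0.65495451 0.02917052 0.40665225] 0.010933417150625653 24.54448252916336 [0.24849953 0.51257021 5.9732037 ]
```

View pics/w3.png

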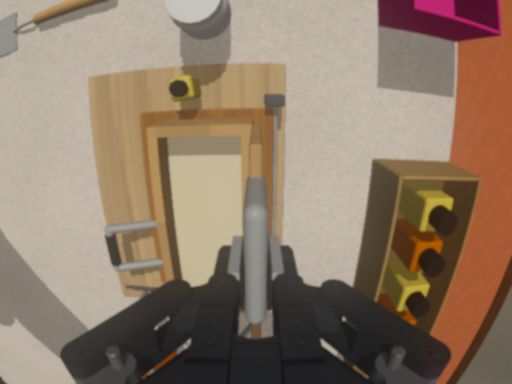

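```bash
python3 - <<'E'
import numpy as np
f=np.linspace(1.579,.0276,41); x=-14.5*np.cos(f); z=14.5*np.sin(f)
dx=np.diff(np.round(x,2));dz=-np.diff(np.round(z,2))
for i in range(0,40,10): print([[0,round(a,2),round(b,2)] for a,b in zip(dx[i:i+10],dz[i:i+10])])
E
```

```text
[[0, np.float64(-0.56), np.float64(0.01)], [0, np.float64(-0.57), np.float64(0.02)], [0, np.float64(-0.56), np.float64(0.05)], [0, np.float64(-0.55), np.float64(0.08)], [0, np.float64(-0.56), np.float64(0.09)], [0, np.float64(-0.55), np.float64(0.11)], [0, np.float64(-0.54), np.float64(0.14)], [0, np.float64(-0.54), np.float64(0.16)], [0, np.float64(-0.54), np.float64(0.17)], [0, np.float64(-0.52), np.float64(0.2)]]
[[0, np.float64(-0.52), np.float64(0.22)], [0, np.float64(-0.51), np.float64(0.24)], [0, np.float64(-0.5), np.float64(0.26)], [0, np.float64(-0.49), np.float64(0.27)], [0, np.float64(-0.48), np.float64(0.3)], [0, np.float64(-0.46), np.float64(0.31)], [0, np.float64(-0.46), np.float64(0.34)], [0, np.float64(-0.44), np.float64(0.35)], [0, np.float64(-0.43), np.float64(0.36)], [0, np.float64(-0.41), np.float64(0.39)]]
[[0, np.float64(-0.39), np.float64(0.39)], [0, np.float64(-0.39), np.float64(0.42)], [0, np.float64(-0.36), np.float64(0.42)], [0, np.float64(-0.35), np.float64(0.45)], [0, np.float64(-0.33), np.float64(0.45)], [0, np.float64(-0.31), np.float64(0.47)], [0, np.float64(-0.3), np.float64(0.48)], [0, np.float64(-0.27), np.float64(0.49)], [0, np.float64(-0.26), np.float64(0.5)], [0, np.float64(-0.24), np.float64(0.51)]]
[[0, np.float64(-0.21), np.float64(0.52)], [0, np.float64(-0.2), np.float64(0.52)], [0, np.float64(-0.18), np.float64(0.54)], [0, np.float64(-0.15), np.float64(0.54)], [0, np.float64(-0.14), np.float64(0.54)], [0, np.float64(-0.11), np.float64(0.55)], [0, np.float64(-0.09), np.float64(0.56)], [0, np.float64(-0.07), np.float64(0.56)], [0, np.float64(-0.05), np.float64(0.56)], [0, np.float64(-0.02), np.float64(0.56)]]
```

Call:
jog_arm([
  {"delta_pos": [0, -0.56, 0.01], "dr": [0, 0, 0], "grip": 0},
  {"delta_pos": [0, -0.57, 0.02], "dr": [0, 0, 0], "grip": 0},
  {"delta_pos": [0, -0.56, 0.05], "dr": [0, 0, 0], "grip": 0},
  {"delta_pos": [0, -0.55, 0.08], "dr": [0, 0, 0], "grip": 0},
  {"delta_pos": [0, -0.56, 0.09], "dr": [0, 0, 0], "grip": 0},
  {"delta_pos": [0, -0.55, 0.11], "dr": [0, 0, 0], "grip": 0},
  {"delta_pos": [0, -0.54, 0.14], "dr": [0, 0, 0], "grip": 0},
  {"delta_pos": [0, -0.54, 0.16], "dr": [0, 0, 0], "grip": 0},
  {"delta_pos": [0, -0.54, 0.17], "dr": [0, 0, 0], "grip": 0},
  {"delta_pos": [0, -0.52, 0.2], "dr": [0, 0, 0], "grip": 0},
])

```text
time: 7.2
eef_pos: [0.5993, 0.0291, 0.3953]
eef_rot: [0.707, 0.707, -0.0, 0.0]
force: [0.6, -0.8, 0.8]
gripper_width: 0.0109
gripper_force: 25.2
```

Forces small; continue along the arc.

Call:
jog_arm([
  {"delta_pos": [0, -0.52, 0.22], "dr": [0, 0, 0], "grip": 0},
  {"delta_pos": [0, -0.51, 0.24], "dr": [0, 0, 0], "grip": 0},
  {"delta_pos": [0, -0.5, 0.26], "dr": [0, 0, 0], "grip": 0},
  {"delta_pos": [0, -0.49, 0.27], "dr": [0, 0, 0], "grip": 0},
  {"delta_pos": [0, -0.48, 0.3], "dr": [0, 0, 0], "grip": 0},
  {"delta_pos": [0, -0.46, 0.31], "dr": [0, 0, 0], "grip": 0},
  {"delta_pos": [0, -0.46, 0.34], "dr": [0, 0, 0], "grip": 0},
  {"delta_pos": [0, -0.44, 0.35], "dr": [0, 0, 0], "grip": 0},
  {"delta_pos": [0, -0.43, 0.36], "dr": [0, 0, 0], "grip": 0},
  {"delta_pos": [0, -0.41, 0.39], "dr": [0, 0, 0], "grip": 0},
])

```text
time: 8.03
eef_pos: [0.5524, 0.0291, 0.3647]
eef_rot: [0.707, 0.707, 0.0, -0.0]
force: [0.6, -1.3, 1.9]
gripper_width: 0.0109
gripper_force: 25.7
```

Call:
jog_arm([
  {"delta_pos": [0, -0.39, 0.39], "dr": [0, 0, 0], "grip": 0},
  {"delta_pos": [0, -0.39, 0.42], "dr": [0, 0, 0], "grip": 0},
  {"delta_pos": [0, -0.36, 0.42], "dr": [0, 0, 0], "grip": 0},
  {"delta_pos": [0, -0.35, 0.45], "dr": [0, 0, 0], "grip": 0},
  {"delta_pos": [0, -0.33, 0.45], "dr": [0, 0, 0], "grip": 0},
  {"delta_pos": [0, -0.31, 0.47], "dr": [0, 0, 0], "grip": 0},
  {"delta_pos": [0, -0.3, 0.48], "dr": [0, 0, 0], "grip": 0},
  {"delta_pos": [0, -0.27, 0.49], "dr": [0, 0, 0], "grip": 0},
  {"delta_pos": [0, -0.26, 0.5], "dr": [0, 0, 0], "grip": 0},
  {"delta_pos": [0, -0.24, 0.51], "dr": [0, 0, 0], "grip": 0},
])

```text
time: 8.87
eef_pos: [0.5205, 0.0292, 0.3187]
eef_rot: [0.707, 0.707, -0.0, -0.0]
force: [0.2, -2.4, 0.5]
gripper_width: 0.011
gripper_force: 26.5
```

Call:
jog_arm([
  {"delta_pos": [0, -0.21, 0.52], "dr": [0, 0, 0], "grip": 0},
  {"delta_pos": [0, -0.2, 0.52], "dr": [0, 0, 0], "grip": 0},
  {"delta_pos": [0, -0.18, 0.54], "dr": [0, 0, 0], "grip": 0},
  {"delta_pos": [0, -0.15, 0.54], "dr": [0, 0, 0], "grip": 0},
  {"delta_pos": [0, -0.14, 0.54], "dr": [0, 0, 0], "grip": 0},
  {"delta_pos": [0, -0.11, 0.55], "dr": [0, 0, 0], "grip": 0},
  {"delta_pos": [0, -0.09, 0.56], "dr": [0, 0, 0], "grip": 0},
  {"delta_pos": [0, -0.07, 0.56], "dr": [0, 0, 0], "grip": 0},
  {"delta_pos": [0, -0.05, 0.4], "dr": [0, 0, 0], "grip": 0},
  {"delta_pos": [0, -0.02, 0.4], "dr": [0, 0, 0], "grip": 0},
])

```text
time: 9.7
eef_pos: [0.5078, 0.0292, 0.2669]
eef_rot: [0.707, 0.707, -0.001, -0.001]
force: [-7.7, -0.9, 1.6]
gripper_width: 0.0108
gripper_force: 27.7
```

```bash
python3 - <<'E'
from h import *
for c in ['scene','side']:
    s=shot(c,c+'1.png'); print(c,place(s,c,'lid_bar'),place(s,c,'lid_hinge'))
st=robot.get_state(); print(st['eef_pos'],st['force'],st['time'])
a=cv2.imread('pics/side1.png')[120:260,180:360]; b=cv2.imread('pics/scene1.png')[150:290,180:360]
cv2.imwrite('pics/c1.png',np.hstack([cv2.resize(a,(400,311)),cv2.resize(b,(400,311))]))
E
```

```text
scene [(array([0.5078, 0.0272, 0.1203]), 0.75)] [(array([ 0.6505, -0.0272,  0.1076]), 0.85)]
side [(array([0.5073, 0.025 , 0.1171]), 0.77), (array([ 0.4669, -0.1843,  0.095 ]), 0.15)] [(array([ 0.6509, -0.024 ,  0.1099]), 0.67)]
[0.50788809 0.0291791  0.26718145] [-7.62609233 -1.62008858  1.05121498] 10.0
```

View pics/c1.png

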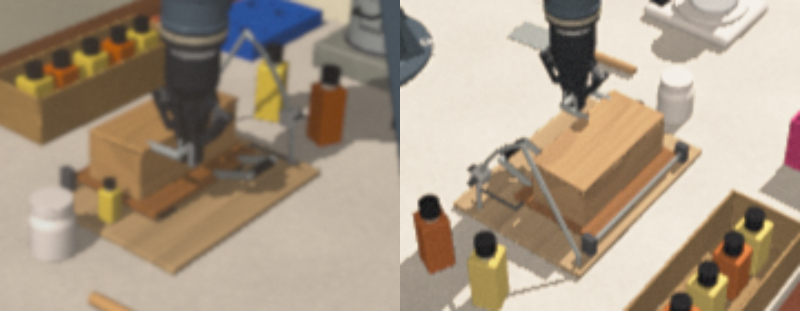

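Call:
jog_arm([
  {"delta_pos": [0, -0.1, 0.15], "dr": [0, 0, 0], "grip": 0},
  {"delta_pos": [0, 0, 0.15], "dr": [0, 0, 0], "grip": 0},
  {"delta_pos": [0, 0, 0.1], "dr": [0, 0, 0], "grip": 0},
  {"delta_pos": [0, 0, 0], "dr": [0, 0, 0], "grip": 0},
])

```text
time: 10.33
eef_pos: [0.5074, 0.0292, 0.2634]
eef_rot: [0.707, 0.707, -0.0, -0.0]
force: [-4.4, -2.5, 0.5]
gripper_width: 0.0109
gripper_force: 27.6
```

Call:
jog_arm([
  {"delta_pos": [0, -0.05, 0.15], "dr": [0, 0, 0], "grip": 0},
  {"delta_pos": [0, 0, 0.1], "dr": [0, 0, 0], "grip": 0},
  {"delta_pos": [0, 0, 0], "dr": [0, 0, 0], "grip": 0},
])

```text
time: 10.58
eef_pos: [0.5071, 0.0292, 0.2612]
eef_rot: [0.707, 0.707, -0.0, -0.0]
force: [-3.5, -2.4, -0.5]
gripper_width: 0.0111
gripper_force: 27.6
```

```bash
python3 - <<'E'
from h import *
for c in ['scene','side','scene','side']:
    s=shot(c); print(c,place(s,c,'lid_bar'))
st=robot.get_state(); print(st['eef_pos'],st['force'],st['time'])
E
```

```text
scene [(array([0.5052, 0.0273, 0.1155]), 0.81)]
side [(array([0.5084, 0.0259, 0.1113]), 0.88)]
scene [(array([0.5048, 0.0264, 0.1145]), 0.85)]
side [(array([0.5091, 0.0264, 0.1123]), 0.95)]
[0.50716233 0.02917955 0.26138563] [-4.01076421 -2.09974354 -0.09034697] 10.9833
```

Call:
jog_arm([
  {"delta_pos": [0, 0, 0.15], "dr": [0, 0, 0], "grip": 0},
  {"delta_pos": [0, 0, 0.1], "dr": [0, 0, 0], "grip": 0},
  {"delta_pos": [0, 0, 0], "dr": [0, 0, 0], "grip": 0},
])

```text
time: 11.23
eef_pos: [0.5071, 0.0292, 0.259]
eef_rot: [0.707, 0.707, -0.0, -0.0]
force: [-5.2, -1.4, 2.6]
gripper_width: 0.0108
gripper_force: 27.9
```

Call:
jog_arm([
  {"delta_pos": [0, 0, 0.15], "dr": [0, 0, 0], "grip": 0},
  {"delta_pos": [0, 0, 0.1], "dr": [0, 0, 0], "grip": 0},
  {"delta_pos": [0, 0, 0], "dr": [0, 0, 0], "grip": 0},
])

```text
time: 11.48
eef_pos: [0.507, 0.0292, 0.2581]
eef_rot: [0.707, 0.707, 0.0, 0.0]
force: [-16.7, -3.0, 33.6]
gripper_width: 0.0112
gripper_force: 30.6
```

Call:
jog_arm([
  {"delta_pos": [0, 0, -0.2], "dr": [0, 0, 0], "grip": 0},
  {"delta_pos": [0, 0, 0], "dr": [0, 0, 0], "grip": 0},
  {"delta_pos": [0, 0, 0], "dr": [0, 0, 0], "grip": 0},
  {"delta_pos": [0, 0, 0], "dr": [0, 0, 0], "grip": 35},
  {"delta_pos": [0, 0, 0], "dr": [0, 0, 0], "grip": 35},
  {"delta_pos": [0, 0, 0], "dr": [0, 0, 0], "grip": 35},
  {"delta_pos": [0, 0, 0], "dr": [0, 0, 0], "grip": 35},
])

```text
time: 12.07
eef_pos: [0.5074, 0.0293, 0.2585]
eef_rot: [0.707, 0.707, 0.0, 0.0]
force: [0.9, 0.5, 0.2]
gripper_width: 0.0304
gripper_force: 0.0
```

```bash
python3 - <<'E'
from h import *
for c in ['scene','side']:
    s=shot(c,c+'2.png'); print(c,place(s,c,'lid_bar'))
st=robot.get_state(); print(st['eef_pos'],st['force'],st['gripper_width'])
E
```

```text
scene [(array([0.5048, 0.0269, 0.1121]), 0.84), (array([3.308e-01, 2.513e-01, 3.000e-04]), 0.27)]
side [(array([0.5063, 0.0282, 0.1073]), 0.69), (array([ 0.6519, -0.0268,  0.1073]), 0.64)]
[0.50726137 0.02921473 0.25841364] [-0.04153954 -0.10932302  0.2686028 ] 0.029521747597477728
```

Call:
jog_arm([
  {"delta_pos": [0, 0, -1.0], "dr": [0, 0, 0], "grip": 35},
  {"delta_pos": [0, 0, -2.0], "dr": [0, 0, 0], "grip": 35},
  {"delta_pos": [0, 0, -3.0], "dr": [0, 0, 0], "grip": 40},
  {"delta_pos": [-1.0, -0.7, -2.0], "dr": [0, 0, 0], "grip": 50},
  {"delta_pos": [-2.5, -1.0, 0], "dr": [0, 0, 0], "grip": 55},
  {"delta_pos": [-2.5, -1.0, 0], "dr": [0, 0, 0], "grip": 55},
  {"delta_pos": [-2.5, -1.0, 0], "dr": [0, 0, 0], "grip": 55},
  {"delta_pos": [-2.5, -1.0, 0], "dr": [0, 0, 0], "grip": 55},
  {"delta_pos": [0, 0, 0], "dr": [0, 0, 0], "grip": 55},
  {"delta_pos": [0, 0, 0], "dr": [0, 0, 0], "grip": 55},
])

```text
time: 13.1
eef_pos: [0.4598, -0.0817, 0.3392]
eef_rot: [0.708, 0.706, 0.0, 0.0]
force: [0.5, 0.1, -0.4]
gripper_width: 0.0468
gripper_force: 0.0
```

```bash
python3 - <<'E'
from h import *
for i in range(2):
    s=shot('wrist','w4.png'); st=robot.get_state(); print(np.round(st['eef_pos'],4),place(s,'wrist','tilt_handle'),place(s,'wrist','lid_bar'),place(s,'wrist','mark_fin'),place(s,'wrist','tilt_pointer'))
for c in ['scene','side']:
    s=shot(c); print(c,[(t,place(s,c,t)) for t in ['lid_bar','tilt_handle','tilt_pointer','mark_fin']])
E
```

```text
[ 0.4602 -0.081   0.3391] [(array([ 0.4577, -0.0784,  0.0561]), 0.78)] [(array([0.5092, 0.0256, 0.113 ]), 0.8), (array([ 0.4605, -0.0812,  0.0549]), 0.47)] [(array([ 0.4683, -0.1844,  0.0928]), 0.91)] [(array([ 0.4605, -0.1651,  0.0286]), 0.58)]
[ 0.4604 -0.0801  0.3385] [(array([ 0.4617, -0.0818,  0.0542]), 0.56)] [(array([0.5089, 0.0279, 0.1109]), 0.66), (array([ 0.4679, -0.1873,  0.0942]), 0.3)] [(array([ 0.4714, -0.1882,  0.0914]), 0.8), (array([ 0.4597, -0.0786,  0.054 ]), 0.52)] [(array([ 0.4585, -0.1636,  0.0301]), 0.79)]
scene [('lid_bar', [(array([0.5067, 0.0298, 0.1109]), 0.56)]), ('tilt_handle', [(array([ 0.4565, -0.0802,  0.0553]), 0.39), (array([ 0.4599, -0.164 ,  0.0274]), 0.34)]), ('tilt_pointer', [(array([ 0.4649, -0.166 ,  0.0295]), 0.92)]), ('mark_fin', [(array([ 0.4721, -0.1858,  0.0907]), 0.41)])]
side [('lid_bar', [(array([0.5042, 0.0256, 0.1069]), 0.61), (array([0.5941, 0.208 , 0.0031]), 0.35)]), ('tilt_handle', [(array([ 0.4634, -0.081 ,  0.0541]), 0.62)]), ('tilt_pointer', [(array([ 0.4581, -0.1622,  0.0284]), 0.93), (array([ 0.61  , -0.3085,  0.0042]), 0.19)]), ('mark_fin', [(array([ 0.4645, -0.1857,  0.0954]), 0.61)])]
```

View pics/w4.png

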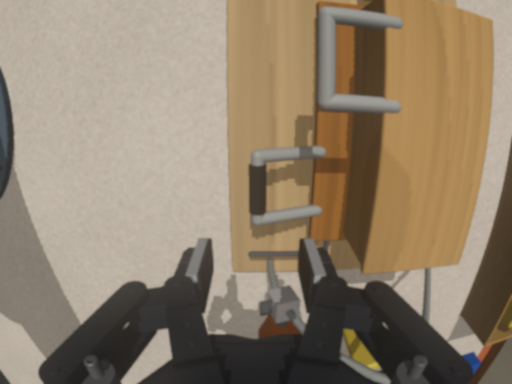

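Call:
jog_arm([
  {"delta_pos": [0, 0, 2.0], "dr": [0, 0, 0], "grip": 50},
  {"delta_pos": [0, 0, 2.0], "dr": [0, 0, 0], "grip": 50},
  {"delta_pos": [0, 0, 2.0], "dr": [0, 0, 0], "grip": 50},
  {"delta_pos": [0, 0, 2.0], "dr": [0, 0, 0], "grip": 50},
  {"delta_pos": [0, 0, 2.0], "dr": [0, 0, 0], "grip": 50},
  {"delta_pos": [0, 0, 1.5], "dr": [0, 0, 0], "grip": 50},
  {"delta_pos": [0, 0, 1.5], "dr": [0, 0, 0], "grip": 50},
  {"delta_pos": [0, 0, 0], "dr": [0, 0, 0], "grip": 50},
  {"delta_pos": [0, 0, 0], "dr": [0, 0, 0], "grip": 50},
])

```text
time: 14.85
eef_pos: [0.4599, -0.0808, 0.2083]
eef_rot: [0.707, 0.707, -0.0, -0.001]
force: [0.2, -0.1, 1.1]
gripper_width: 0.0431
gripper_force: 0.0
```

Call:
jog_arm([
  {"delta_pos": [0, 0, 0], "dr": [0, 0, 0], "grip": 30},
  {"delta_pos": [0, 0, 0], "dr": [0, 0, 0], "grip": 15},
  {"delta_pos": [0, 0, 0], "dr": [0, 0, 0], "grip": 0},
  {"delta_pos": [0, 0, 0], "dr": [0, 0, 0], "grip": 0},
  {"delta_pos": [0, 0, 0], "dr": [0, 0, 0], "grip": 0},
  {"delta_pos": [0, 0, 0], "dr": [0, 0, 0], "grip": 0},
], force=50)

```text
time: 15.35
eef_pos: [0.4615, -0.0809, 0.2097]
eef_rot: [0.707, 0.707, 0.001, 0.001]
force: [8.0, -0.1, -2.7]
gripper_width: 0.0143
gripper_force: 49.0
```

```bash
python3 - <<'E'
import numpy as np
from h import *
s=shot('wrist','w5.png'); st=robot.get_state(); print(st['eef_pos'],st['gripper_width'],st['gripper_force'],st['force'])
t=np.linspace(0,.30,17); x=100*(-.215*np.cos(t)+.025*np.sin(t)); z=100*(.215*np.sin(t)+.025*np.cos(t))
print(np.diff(np.round(x,2)).round(2).tolist(),(-np.diff(np.round(z,2))).round(2).tolist())
E
```

```text
[ 0.46146711 -0.08090492  0.20970632] 0.014452618170880947 48.99185299873352 [ 8.33022262 -0.35398808 -1.48588787]
[0.05, 0.06, 0.06, 0.08, 0.08, 0.09, 0.09, 0.11, 0.11, 0.11, 0.13, 0.13, 0.14, 0.15, 0.15, 0.16] [-0.4, -0.4, -0.4, -0.4, -0.4, -0.4, -0.39, -0.39, -0.4, -0.38, -0.39, -0.38, -0.38, -0.38, -0.38, -0.37]
```

View pics/w5.png

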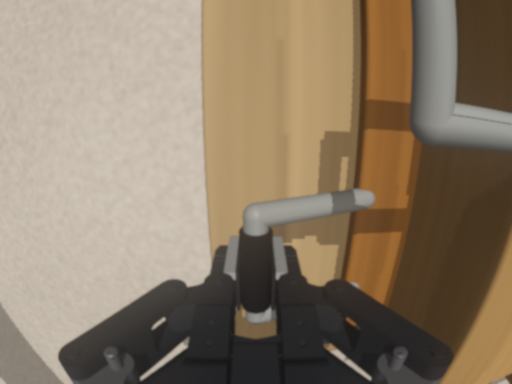

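Call:
jog_arm([
  {"delta_pos": [0, 0.15, -0.4], "dr": [0, 0, 0], "grip": 0},
  {"delta_pos": [0, 0.06, -0.4], "dr": [0, 0, 0], "grip": 0},
  {"delta_pos": [0, 0.06, -0.4], "dr": [0, 0, 0], "grip": 0},
  {"delta_pos": [0, 0.08, -0.4], "dr": [0, 0, 0], "grip": 0},
  {"delta_pos": [0, 0.08, -0.4], "dr": [0, 0, 0], "grip": 0},
  {"delta_pos": [0, 0.09, -0.4], "dr": [0, 0, 0], "grip": 0},
  {"delta_pos": [0, 0.09, -0.4], "dr": [0, 0, 0], "grip": 0},
  {"delta_pos": [0, 0.11, -0.4], "dr": [0, 0, 0], "grip": 0},
])

```text
time: 16.07
eef_pos: [0.4679, -0.0809, 0.2414]
eef_rot: [0.707, 0.707, 0.001, 0.001]
force: [5.4, -1.0, -5.3]
gripper_width: 0.0144
gripper_force: 49.1
```

Call:
jog_arm([
  {"delta_pos": [0, 0.11, -0.4], "dr": [0, 0, 0], "grip": 0},
  {"delta_pos": [0, 0.11, -0.38], "dr": [0, 0, 0], "grip": 0},
  {"delta_pos": [0, 0.13, -0.38], "dr": [0, 0, 0], "grip": 0},
  {"delta_pos": [0, 0.13, -0.38], "dr": [0, 0, 0], "grip": 0},
  {"delta_pos": [0, 0.14, -0.38], "dr": [0, 0, 0], "grip": 0},
  {"delta_pos": [0, 0.15, -0.38], "dr": [0, 0, 0], "grip": 0},
  {"delta_pos": [0, 0.15, -0.38], "dr": [0, 0, 0], "grip": 0},
  {"delta_pos": [0, 0.16, -0.38], "dr": [0, 0, 0], "grip": 0},
  {"delta_pos": [0, 0, 0], "dr": [0, 0, 0], "grip": 0},
  {"delta_pos": [0, 0, 0], "dr": [0, 0, 0], "grip": 0},
])

```text
time: 16.9
eef_pos: [0.4786, -0.0808, 0.2717]
eef_rot: [0.707, 0.707, 0.0, 0.001]
force: [6.9, -0.6, -7.1]
gripper_width: 0.0145
gripper_force: 49.1
```

```bash
python3 - <<'E'
from h import *
for c in ['scene','side','wrist','scene','side']:
    s=shot(c,c+'3.png'); print(c,[(t,place(s,c,t)) for t in ['lid_bar','tilt_handle','tilt_pointer','mark_fin','lid_hinge']])
st=robot.get_state(); print(st['eef_pos'],st['gripper_width'],st['gripper_force'],st['force'],st['time'])
a=cv2.imread('pics/side3.png')[120:260,180:360]; b=cv2.imread('pics/scene3.png')[170:290,190:345]
cv2.imwrite('pics/c3.png',np.hstack([cv2.resize(a,(400,311)),cv2.resize(b,(400,311))]))
E
```

```text
scene [('lid_bar', [(array([0.5376, 0.0273, 0.1591]), 0.72), (array([ 0.5925,  0.211 , -0.0018]), 0.54)]), ('tilt_handle', [(array([ 0.4758, -0.079 ,  0.1158]), 0.53)]), ('tilt_pointer', [(array([ 0.4712, -0.1643,  0.0929]), 0.73)]), ('mark_fin', [(array([ 0.4712, -0.1881,  0.0906]), 0.47)]), ('lid_hinge', [(array([ 0.4745, -0.1658,  0.0911]), 0.41)])]
side [('lid_bar', [(array([0.5392, 0.0264, 0.1573]), 0.58)]), ('tilt_handle', [(array([ 0.4648, -0.184 ,  0.0959]), 0.61), (array([ 0.4764, -0.0838,  0.1135]), 0.51)]), ('tilt_pointer', [(array([ 0.469 , -0.1611,  0.0892]), 0.61)]), ('mark_fin', [(array([ 0.4649, -0.1843,  0.0981]), 0.55)]), ('lid_hinge', [(array([ 0.6784, -0.0259,  0.1113]), 0.62)])]
wrist [('lid_bar', [(array([0.5385, 0.0261, 0.1588]), 0.66)]), ('tilt_handle', [(array([ 0.4748, -0.0796,  0.1185]), 0.73)]), ('tilt_pointer', []), ('mark_fin', []), ('lid_hinge', [])]
scene [('lid_bar', [(array([0.5383, 0.0246, 0.1575]), 0.57)]), ('tilt_handle', [(array([ 0.4755, -0.0805,  0.1177]), 0.51)]), ('tilt_pointer', [(array([ 0.4687, -0.1662,  0.0903]), 0.75)]), ('mark_fin', [(array([ 0.477 , -0.1882,  0.0914]), 0.4)]), ('lid_hinge', [(array([ 0.6751, -0.0297,  0.1137]), 0.85), (array([0.4888, 0.514 , 0.0375]), 0.21)])]
side [('lid_bar', [(array([0.5369, 0.0274, 0.154 ]), 0.72)]), ('tilt_handle', [(array([ 0.4804, -0.08  ,  0.1149]), 0.4)]), ('tilt_pointer', [(array([ 0.468 , -0.1665,  0.0909]), 0.61)]), ('mark_fin', [(array([ 0.4674, -0.1859,  0.0962]), 0.57), (array([0.5386, 0.0278, 0.1542]), 0.33)]), ('lid_hinge', [(array([ 0.6767, -0.0268,  0.1139]), 0.98)])]
[ 0.478516   -0.0808633   0.27137532] 0.014249261982163516 49.11453723907471 [ 6.68984365 -1.20912112 -7.50101805] 18.4
```

View pics/c3.png

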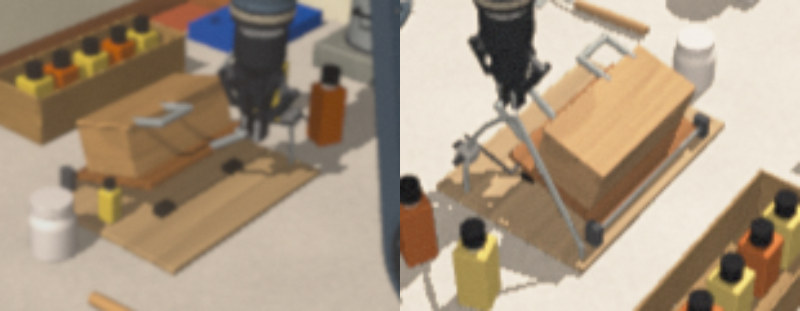

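Call:
jog_arm([
  {"delta_pos": [0, 0.05, -0.1], "dr": [0, 0, 0], "grip": 0},
  {"delta_pos": [0, 0.03, -0.1], "dr": [0, 0, 0], "grip": 0},
  {"delta_pos": [0, 0, 0], "dr": [0, 0, 0], "grip": 0},
  {"delta_pos": [0, 0, 0], "dr": [0, 0, 0], "grip": 0},
  {"delta_pos": [0, 0, 0], "dr": [0, 0, 0], "grip": 0},
  {"delta_pos": [0, 0, 0], "dr": [0, 0, 0], "grip": 0},
  {"delta_pos": [0, 0, 0], "dr": [0, 0, 0], "grip": 0},
  {"delta_pos": [0, 0, 0], "dr": [0, 0, 0], "grip": 0},
])

```text
time: 19.07
eef_pos: [0.4794, -0.0809, 0.2734]
eef_rot: [0.707, 0.707, 0.0, 0.001]
force: [7.3, -1.1, -7.1]
gripper_width: 0.0139
gripper_force: 49.1
```

```bash
python3 - <<'E'
from h import *
st=robot.get_state(); print(st['eef_pos'],st['gripper_force'],st['force'])
print(robot.hand_in())
E
```

```text
[ 0.47938786 -0.08086387  0.27342919] 49.113598465919495 [ 7.29540516 -1.09468696 -7.05973634]
the job is handed in; nothing more can be done
None
```

The lid is shut, and the gripper is holding the tilt board by its handle at about 0.30 rad, within an estimated few millimetres of the fin; I handed the job in at 19 s, and no verdict came back.

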